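Refit the backrest of a chopping-board stand and tip the board back on it

ROBOT

A 7-joint arm with a two-finger parallel gripper is mounted at the origin on a cart in front of the work surface, level with it; the furniture and walls round the work are solid. World frame = base frame: x ahead of the robot, y to its left, z up, the work surface at z = 0. Lengths are in m, angles in rad, forces in N, time in s.
With the tool pointing down it reaches from about 0.425 to 0.875 m from the base axis. Payload 4.7 kg.
Tool frame: the origin (TCP) lies midway between the tips of the shut fingers; the grasp point (between the pads) lies 19 mm behind it; z points along the fingers, y is the line along which they close (so a half turn about z gives the same grasp; the last joint's range is limited). The gripper opens to 87 mm and grips with 3 to 60 N. Pads are 19 mm wide; open, the fingers measure 117 mm over their backs; the gripper's body (75 mm by 190 mm) begins 51 mm behind the grasp point.
Start: joints at [1.138, 0.321, -0.07, 1.45, 0.023, 1.371, -0.057], TCP at [0.281, -0.586, 0.223] pointing down, gripper open.
Joint ranges: [-2.86, 2.86], [-0.3, 2.09], [-1.38, 1.24], [0.06, 2.45], [-1.56, 4.7], [0.09, 2.05], [-2.69, 2.69]. Speed limits (rad/s): [2.57, 2.57, 3.14, 3.14, 3.14, 3.14, 3.14].

INTERFACE

Orientations are given as a rotation vector (axis times angle).
In Python, from bench import ctrl gives the robot as it stands. The module is installed in compiled form; this text tells all that it offers.
- The arm moves only by the tool carry_out, never from a script. Its argument "steps" is a list of rows, each a list of 7 numbers: the turn, a rotation vector about the world's x, y, z in degrees, then the shift along the world's x, y, z in cm, then the opening, from 0 (shut) to 1 (fully open). A call has 1 to 12 rows; each row is the pose to reach, as a shift and turn from the pose commanded when the call began; what a row does not reach only later rows make up. A row lasts 1/10 s, in which the tool goes at most 50 mm and 8.59 degrees, less where a joint would pass 70% of its speed; a pose out of reach is approached as far as the arm can. A call with a gripper value outside its range is refused whole. The fingers move at their own pace and stop on an object; "squeeze" is the grip in N (left out, the last holds). Time passes only in rows, so rows that repeat a pose let the fingers close. It gives the time, the measured TCP pose, the force, the opening and the grip force at its end, in the units of the state.
- ctrl.get_state(): the state, without advancing time (a new reading comes with each control period).
- ctrl.get_image(name): name is "scene" or "top" or "wrist"; returns a dict with "pixels" (384x512x3 uint8, red, green, blue), "camera_matrix" (3x3 intrinsics, pixels), "k1" (the pictures are not rectified: a ray, as slopes to the right and down, at radius r is drawn at 1 + k1 r^2 times it, then the intrinsics apply), "cam_to_world" (4x4, takes a point from camera to world coordinates); the wrist camera has in their place "T_tool_cam" (4x4, takes a point from camera to tool coordinates, whose origin is the TCP and whose axes are the flange's). Camera axes: x right, y down, z forward; pixel columns grow to the right and rows downward; lengths in m; the calibration is good to about 2 mm. A picture is of the moment at which its call begins: read the wrist's pose just before it. There is no depth.
- ctrl.close_job(): hands the job in; it is judged then, once.
The state is a dict: "time": time; "joint_positions": joint angles; "qd": joint speeds; "joint_torque": joint torques, N m; "position": TCP position; "tool_rot": TCP orientation; "ft_force": force on the tool from outside, world axes, zero at the start; "torque": the same for the moment, N m; "grip_width": opening from 0.0 (shut) to 1.0 (fully open); "grip_force": force on a finger pad.
Only numpy, scipy, OpenCV 4.12 (cv2) and the standard library are available. Lean on these libraries where they do the work, as an engineer would, in place of code of your own. Each camera call takes 0.05 s, during which the arm holds its last target. There are 200 camera calls.

TASK

The backrest of the chopping-board stand has been taken off and the board has slumped forward onto the two front posts. Lower the backrest (do not drop it) over the stand's two locating pins, with its panel on the board's side and sloping away from the board, until its foot plate lies flush on the stand. Then gently push the board over backwards, without lifting it out of its channel, so that it leans against the backrest; leave the other things where they are.

Things in the scene. Friction and masses are not known exactly. Their poses are not given: they have to be found in the camera images.
- stand: Fixed wooden base board 150 (x) x 190 (y) x 18 mm; origin at the centre of its underside, x from the front posts to the pins, z up. On its top: a front lip 13 mm and a rear lip 6 mm high along y, a 24 mm channel between them (x -32 to -8), two steel front posts 8 mm thick, 60 high at x -41, y +-50, and two steel pins at x 34, y +-50, 10 mm thick, 26 high, the last 10 mm tapering to 3.6 mm.
- pin_left (a point): Foot of the locating pin at the stand's +y, on the axis of the pin at the top face of the base board; axes as the stand's.
- pin_right (a point): Foot of the locating pin at the stand's -y, likewise.
- channel (a point): Middle of the channel's floor, at x = -20, y = 0, z = 18 mm of the stand; axes as the stand's.
- backrest: Loose white backrest, 0.3 kg, upright on the worktop. Origin under the centre of its foot plate, 60 (x) x 150 (y) x 10 mm with two 13 mm through holes. A panel 76 mm wide rises from near the -x edge, sloping to +x (8 degrees), to z 130; on it a blue grip tab 14 (x) x 34 (y) mm, z 124 to 170. Fitted, its axes are parallel to the stand's and its origin is at x 32, y 0, z 18 mm of the stand.
- hole_left (a point): Centre of the hole at the backrest's +y, at the underside of the foot plate (x = 2, y = 50 mm of the backrest); fitted, it coincides with pin_left.
- hole_right (a point): Centre of the hole at the backrest's -y, at the underside (x = 2, y = -50 mm); fitted, it coincides with pin_right.
- tab (a point): Middle of the top of the blue grip tab: x = 2, y = 0, z = 170 mm of the backrest; grip the tab just below it.
- board: Loose wooden chopping board, 150 mm high (z), 130 wide (y), 12 thick (x), 0.22 kg; hanging hole near the top. Origin at the middle of its lower edge. At the start this edge stands in the channel and the board leans about 17 degrees forward (stand's -x) on the front posts; on the fitted backrest it leans 10 to 20 degrees to +x.
- board_top (a point): Middle of the board's top edge.
- mug: Teal mug, 83 x 117 mm with the handle, 94 high; origin under its centre. Leave it alone.
- mandarin: Mandarin, 58 mm. Leave it alone.
- olive_jar: Glass jar of olives with a dark lid, 70 mm across, 86 high. Leave it alone.

How it is judged:
By the outcome, as a careful person would: the job done as asked, in the order asked, and still so for the second after the job is handed in, with the robot touching nothing.
It also fails if it takes over 58 s, if anything falls off the work surface, if the arm or the gripper's body presses on something with over 40 N, if the wrist force passes 120 N, or if a joint passes its speed limit or range.

## Working session

There is one attempt and no reset: what is moved stays moved. The work goes in short steps, Python scripts to look and compute and a tool call to move; the robot and the scene stay as the last step left them, time stands still between calls to the robot, and variables do not carry over. Pictures are saved under pics/ and viewed, at most 10 in all, crops included, and the job is handed in when it is done.

Besides the shell and the picture viewer there is one more tool, called as name(argument=value, ...) on one line, values as JSON. carry_out: Moves the arm, as the interface text tells. Its arguments: {"type":"object","properties":{"steps":{"type":"array","items":{"type":"array","items":{"type":"number"}}},"squeeze":{"type":"number"}},"required":["steps"]}

```bash
mkdir -p pics; cat > h.py <<'E'
import numpy as np, cv2
from scipy.spatial.transform import Rotation as R
from bench import ctrl
def grab(name, fn):
    s=ctrl.get_state(); im=ctrl.get_image(name)
    cv2.imwrite(fn, im["pixels"][:,:,::-1])
    if name=="wrist":
        T=np.eye(4);T[:3,:3]=R.from_rotvec(s["tool_rot"]).as_matrix();T[:3,3]=s["position"];C=T@np.array(im["T_tool_cam"])
    else: C=np.array(im["cam_to_world"])
    np.savez(fn[:-4]+".npz",C=C,K=im["camera_matrix"],k1=im["k1"]); return im
def ray(fn,uv):
    d=np.load(fn[:-4]+".npz");K=d["K"];C=d["C"];k=float(d["k1"])
    uv=np.atleast_2d(np.float64(uv));n=cv2.undistortPoints(uv[:,None],K,np.array([k,0,0,0,0.]))[:,0]
    v=np.c_[n,np.ones(len(n))]@C[:3,:3].T
    return C[:3,3],v
def onz(fn,uv,z):
    o,v=ray(fn,uv);return o+v*((z-o[2])/v[:,2])[:,None]
def tri(a,ua,b,ub):
    o1,v1=ray(a,ua);o2,v2=ray(b,ub);out=[]
    for p,q in zip(v1,v2):
        t=np.linalg.lstsq(np.c_[p,-q],o2-o1,rcond=None)[0];A=o1+t[0]*p;B=o2+t[1]*q;out.append(np.r_[(A+B)/2,np.linalg.norm(A-B)])
    return np.array(out)
def proj(fn,P):
    d=np.load(fn[:-4]+".npz");W=np.linalg.inv(d["C"]);P=np.atleast_2d(P)
    return cv2.projectPoints(P,cv2.Rodrigues(W[:3,:3])[0],W[:3,3],d["K"],np.array([float(d["k1"]),0,0,0,0]))[0][:,0]
E
python3 - <<'E'
from h import *
np.set_printoptions(precision=3,suppress=True)
a=grab("scene","pics/s0.png");b=grab("top","pics/t0.png")
for i in(a,b):print(i["cam_to_world"][:3],i["camera_matrix"],i["k1"])
s=ctrl.get_state();print(s)
E
```

```text
[[-0.237 -0.425  0.874 -0.367]
 [-0.971  0.085 -0.222  0.286]
 [ 0.02  -0.901 -0.433  0.551]] [[415.349   0.    258.644]
 [  0.    415.349 194.406]
 [  0.      0.      1.   ]] -0.1555913782548979
[[ 0.396 -0.792  0.464 -0.048]
 [-0.918 -0.344  0.196 -0.183]
 [ 0.005 -0.504 -0.864  1.179]] [[499.737   0.    256.755]
 [  0.    499.737 189.77 ]
 [  0.      0.      1.   ]] 0.04048191329528714
{'time': 0.1, 'joint_positions': array([ 1.138,  0.322, -0.07 ,  1.452,  0.023,  1.371, -0.057]), 'qd': array([ 0.001, -0.001,  0.001, -0.004,  0.001, -0.001, -0.002]), 'joint_torque': array([  0.   , -49.257,  -0.406, -31.34 ,  -0.064,   0.04 ,   0.   ]), 'position': array([ 0.281, -0.586,  0.222]), 'tool_rot': array([-3.062, -0.696,  0.001]), 'ft_force': array([-0.502,  0.475,  0.567]), 'torque': array([0.023, 0.013, 0.024]), 'grip_force': 0.0, 'grip_width': 0.9970859281950453}
```

```bash
python3 -c "
import cv2
a=cv2.imread('pics/s0.png');b=cv2.imread('pics/t0.png')
cv2.imwrite('pics/s0b.png',cv2.resize(a,(800,600),interpolation=2));cv2.imwrite('pics/t0b.png',cv2.resize(b,(800,600),interpolation=2))"
```

```text
(no output)
```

View pics/s0b.png

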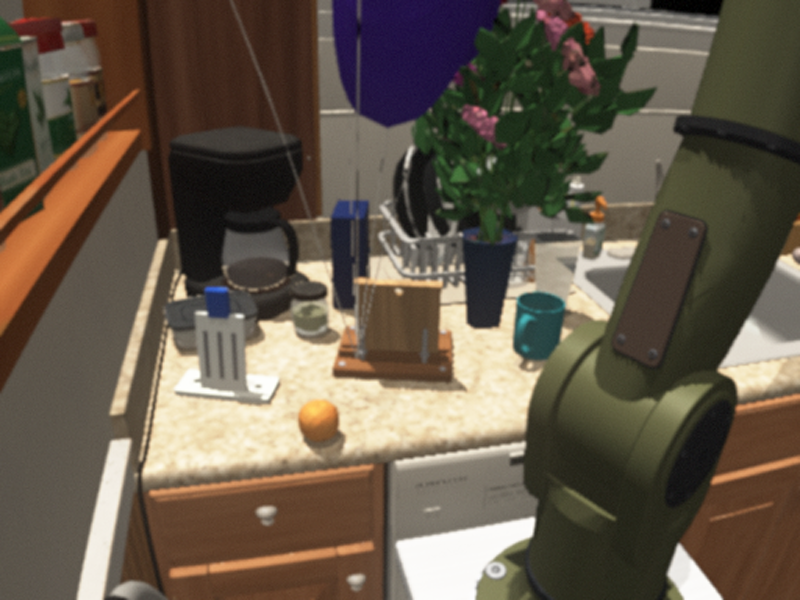

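View pics/t0b.png

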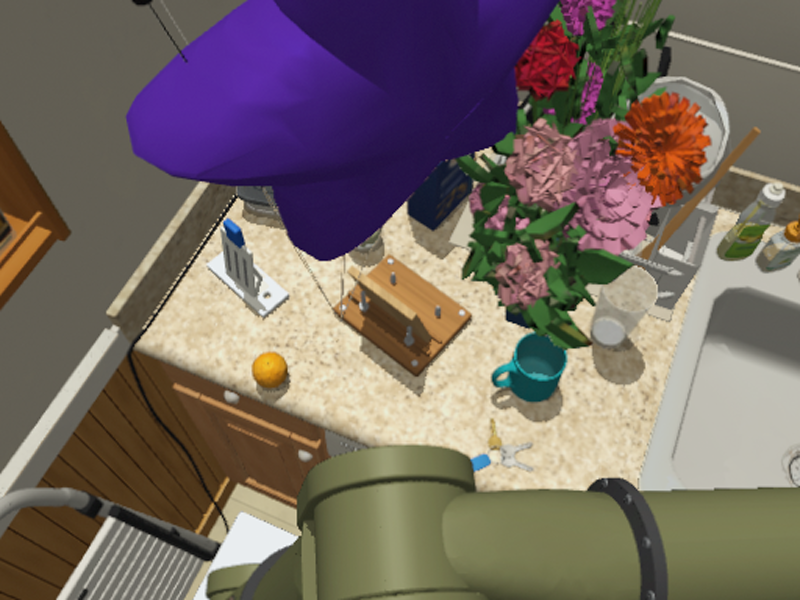

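The scene view shows the backrest at about (225,345), the stand with its slumped board at (395,345), the mandarin at (318,420), the mug at (540,325) and the jar at (310,310). The top view shows all of them, with the pins at about (391,272) and (437,307), and the blue tab at (232,228).

```bash
python3 - <<'E'
from h import *
np.set_printoptions(precision=4,suppress=True)
S,T="pics/s0.png","pics/t0.png";f=.64
print("stand corners top",onz(T,np.array([[337,308],[388,257],[470,318],[419,370]])*f,.018))
print("pins base T",onz(T,np.array([[394,283],[437,317]])*f,.018))
print("plate corners T",onz(T,np.array([[208,265],[265,314],[287,295]])*f,.01))
print("plate corners S",onz(S,np.array([[177,386],[187,371],[279,378],[270,400]])*f,.01))
print("tab",tri(S,np.array([[217,289]])*f,T,np.array([[232,222]])*f))
print("board topmid",tri(S,np.array([[357,280],[440,282]])*f,T,np.array([[350,271],[425,332]])*f))
print("mandarin",onz(T,np.array([[270,370]])*f,.029),"mug",onz(T,np.array([[540,352]])*f,.094),"jar",onz(S,np.array([[310,325]])*f,.04))
# blue tab blobs
for fn in(S,T):
    h=cv2.cvtColor(cv2.imread(fn),cv2.COLOR_BGR2HSV);m=cv2.inRange(h,(105,150,60),(118,255,255))
    n,l,st,c=cv2.connectedComponentsWithStats(m);print(fn,[(list(st[i]),c[i]) for i in range(1,n) if st[i,4]>40])
E
```

```text
stand corners top [[ 0.5119  0.1717  0.018 ]
 [ 0.6415  0.1338  0.018 ]
 [ 0.5841 -0.0435  0.018 ]
 [ 0.4604 -0.0014  0.018 ]]
pins base T [[0.5963 0.1024 0.018 ]
 [0.5636 0.0085 0.018 ]]
plate corners T [[0.5038 0.4209 0.01  ]
 [0.4562 0.2816 0.01  ]
 [0.5046 0.2647 0.01  ]]
plate corners S [[0.5101 0.4196 0.01  ]
 [0.5523 0.4066 0.01  ]
 [0.5037 0.2633 0.01  ]
 [0.4453 0.2807 0.01  ]]
tab [[0.5146 0.3442 0.1655 0.0051]]
board topmid [[0.5088 0.1374 0.163  0.0001]
 [0.4683 0.0059 0.1588 0.0308]]
mandarin [[0.3601 0.2175 0.029 ]] mug [[ 0.5298 -0.173   0.094 ]] jar [[0.6141 0.2014 0.04  ]]
pics/s0.png [([np.int32(132), np.int32(184), np.int32(13), np.int32(7), np.int32(61)], array([137.8852, 186.1967]))]
pics/t0.png [([np.int32(143), np.int32(140), np.int32(13), np.int32(18), np.int32(126)], array([149.2222, 148.6508]))]
```

```bash
python3 - <<'E'
from h import *
np.set_printoptions(precision=3,suppress=True)
S,T="pics/s0.png","pics/t0.png";f=.64
print("balloon tip, flower, pinkflower2, tab",tri(S,np.array([[388,126],[480,122],[580,80],[217,288]])*f,T,np.array([[325,258],[525,275],[605,205],[230,221]])*f))
print("jar",tri(S,np.array([[310,290]])*f,T,np.array([[368,238]])*f))
o,v=ray(T,np.array([[525,275]])*f);print([o+v[0]*((z-o[2])/v[0,2]) for z in(.2,.3,.4,.5)])
# plate top corners in T via white mask
for fn in(S,T):
    h=cv2.cvtColor(cv2.imread(fn),cv2.COLOR_BGR2HSV);m=cv2.inRange(h,(0,0,130),(180,45,255))
    n,l,st,c=cv2.connectedComponentsWithStats(m)
    p=(138,240) if fn==S else (165,185)
    print(fn,[list(map(int,st[i])) for i in range(1,n) if st[i,4]>40 and abs(c[i,0]-p[0])<40 and abs(c[i,1]-p[1])<40])
E
```

```text
balloon tip, flower, pinkflower2, tab [[ 0.387  0.108  0.406  0.025]
 [ 0.498 -0.084  0.377  0.094]
 [ 0.537 -0.195  0.456  0.024]
 [ 0.513  0.345  0.169  0.008]]
jar [[0.633 0.18  0.086 0.037]]
[array([ 0.585, -0.114,  0.2  ]), array([ 0.52 , -0.121,  0.3  ]), array([ 0.456, -0.128,  0.4  ]), array([ 0.391, -0.135,  0.5  ])]
pics/s0.png [[110, 199, 104, 59, 2298], [106, 252, 13, 8, 50], [151, 255, 31, 16, 195], [133, 258, 14, 9, 56], [99, 262, 9, 9, 50], [159, 271, 12, 7, 46]]
pics/t0.png [[155, 157, 13, 11, 48], [130, 161, 55, 42, 670], [182, 168, 22, 21, 183], [150, 201, 18, 15, 95]]
```

```bash
python3 - <<'E'
from h import *
a=cv2.imread('pics/s0.png');b=cv2.imread('pics/t0.png')
A=cv2.resize(a[60:260,190:323],(399,600),interpolation=2);B=cv2.resize(b[100:250,160:310],(400,400),interpolation=2)
c=np.zeros((600,800,3),np.uint8);c[:,:399]=A;c[:400,400:]=B;cv2.imwrite('pics/c1.png',c)
print(onz('pics/s0.png',[[487*.64,322*.64],[470*.64,320*.64]],0))
E
```

```text
[[ 0.6375158  -0.12873761  0.        ]
 [ 0.65174203 -0.10004983  0.        ]]
```

View pics/c1.png

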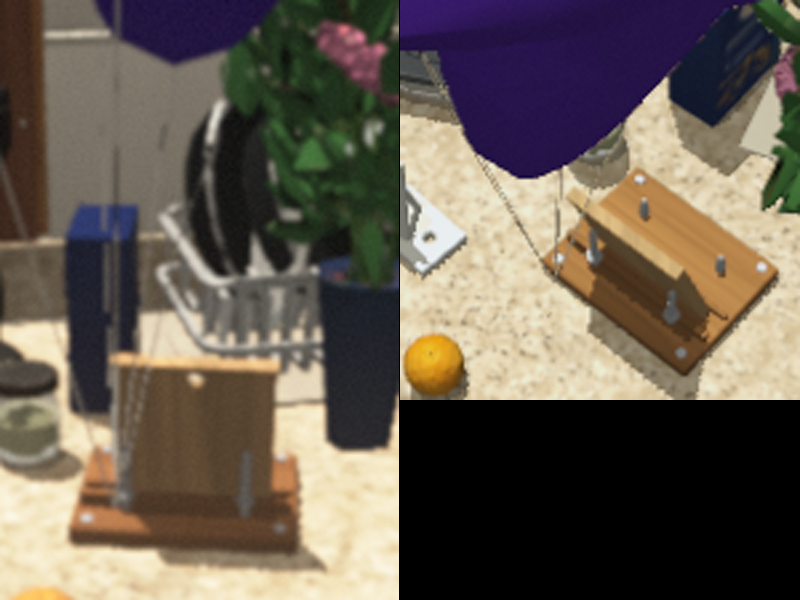

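carry_out(steps=[[0,0,3,1.3,3.7,1,1],[0,0,6,2.6,7.4,2,1],[0,0,9,4,11.1,3,1],[0,0,12,5.3,14.8,4,1],[0,0,15,6.6,18.5,5,1],[0,0,18,8,22.2,5,0.6],[0,0,21,9.3,25.9,5,0.6],[0,0,24,10.6,29.6,5,0.6],[0,0,26,12,33.6,5,0.6],[0,0,26,12,33.6,5,0.6]])

```text
time: 1.1
position: [0.4033, -0.2438, 0.2728]
tool_rot: [-2.82, -1.382, -0.002]
ft_force: [-0.6, 0.1, 0.3]
grip_width: 0.652
grip_force: 0.0
```

```bash
python3 - <<'E'
from h import *
np.set_printoptions(precision=3,suppress=True)
S,T="pics/s0.png","pics/t0.png";f=.64
print("knot",tri(S,[[230,216.7]],T,[[218,201]]))
o,v=ray(T,np.array([[325,258],[340,120],[130,120],[560,20]])*f)
for z in(.4,.55,.7,.9):print(z,(o+v*((z-o[2])/v[:,2])[:,None])[:,:2].ravel())
grab("scene","pics/s1.png");grab("top","pics/t1.png")
a=cv2.imread("pics/s1.png");b=cv2.imread("pics/t1.png")
cv2.imwrite("pics/c2.png",np.hstack([cv2.resize(a,(400,300)),cv2.resize(b,(400,300))]))
E
```

```text
knot [[0.472 0.141 0.084 0.   ]]
0.4 [ 0.384  0.098  0.588  0.175  0.476  0.428  0.888 -0.034]
0.55 [ 0.301  0.044  0.465  0.107  0.375  0.311  0.708 -0.062]
0.7 [ 0.217 -0.01   0.343  0.038  0.274  0.193  0.528 -0.091]
0.9 [ 0.107 -0.082  0.18  -0.054  0.14   0.036  0.287 -0.129]
```

View pics/c2.png

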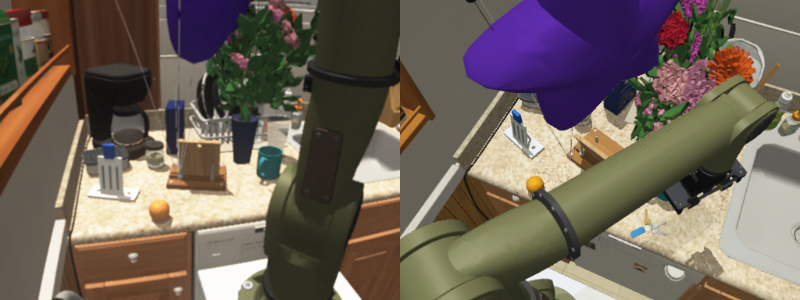

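The picture shows the arm mid-sweep, with the gripper left of the mug. The purple ornament has not moved. I'll continue in shorter moves and check the torques.

carry_out(steps=[[0,0,3,0.5,3,0,0.5],[0,0,6,1,6,0,0.5],[0,0,9,1.5,9,0,0.5],[0,0,12,2,12,0,0.5],[0,0,15,2.5,15,0,0.5],[0,0,18,3,18,0,0.5],[0,0,20,3,20,0,0.5],[0,0,20,3,20,0,0.5]])

```text
time: 2.0
position: [0.4308, -0.0464, 0.2728]
tool_rot: [2.541, 1.847, 0.0]
ft_force: [-0.2, -0.9, -0.0]
grip_width: 0.5
grip_force: 0.0
```

```bash
python3 - <<'E'
from h import *
np.set_printoptions(precision=3,suppress=True)
s=ctrl.get_state();print(s['joint_positions'],s['joint_torque'],s['ft_force'])
grab("scene","pics/s2.png");grab("top","pics/t2.png");grab("wrist","pics/w2.png")
a=cv2.imread("pics/s2.png");b=cv2.imread("pics/t2.png");w=cv2.imread("pics/w2.png")
c=np.zeros((600,800,3),np.uint8);c[:300]=np.hstack([cv2.resize(a,(400,300)),cv2.resize(b,(400,300))]);c[300:,:400]=cv2.resize(w,(400,300));cv2.imwrite("pics/c3.png",c)
E
```

```text
[ 0.682 -0.169 -0.557  1.852 -0.09   1.433 -0.17 ] [ -0.362 -18.171   2.156 -31.337  -0.232   0.06   -0.02 ] [-0.204 -0.872 -0.032]
```

View pics/c3.png

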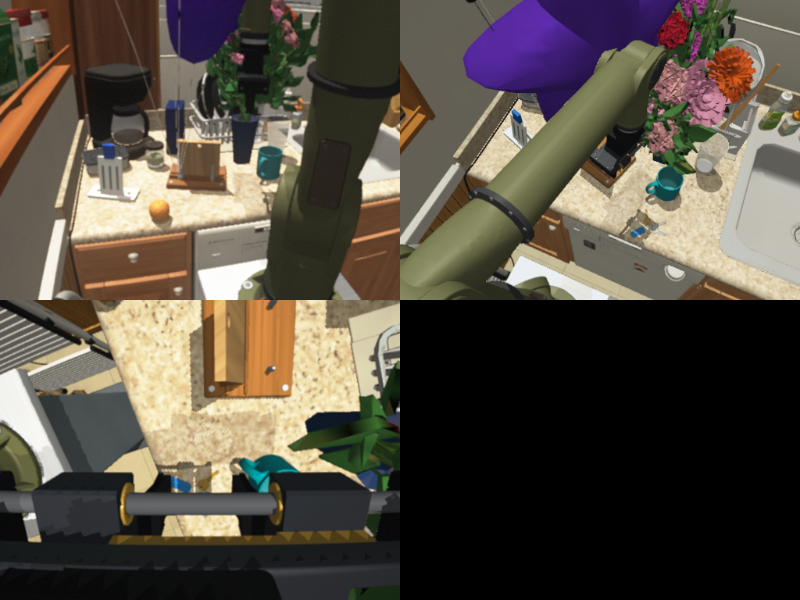

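Scene and top views show the gripper ahead of the stand, and the arm is passing clear of the ornament so far. The wrist view shows the stand at (250,350) and its right pin at (271,369).

carry_out(steps=[[0,0,0,0,2,0,0.5],[0,0,0,0,4,0,0.5],[0,0,0,0,6,0,0.5],[0,0,0,0,8,0,0.5],[0,0,0,0,10,0,0.5],[0,0,0,0,10,0,0.5]])

```text
time: 2.75
position: [0.4309, 0.051, 0.2727]
tool_rot: [-2.546, -1.84, -0.001]
ft_force: [-0.2, 0.1, 0.0]
grip_width: 0.498
grip_force: 0.0
```

```bash
python3 - <<'E'
from h import *
np.set_printoptions(precision=3,suppress=True)
s=ctrl.get_state();print(s['joint_positions'],s['joint_torque'],s['ft_force'],s['torque'])
grab("scene","pics/s3.png");grab("top","pics/t3.png")
def pm(f):
    h=cv2.cvtColor(cv2.imread(f),cv2.COLOR_BGR2HSV);m=cv2.inRange(h,(120,120,30),(140,255,255));ys,xs=np.nonzero(m);return xs.min(),xs.max(),ys.max(),len(xs)
for k in(0,1,2,3):print(pm(f"pics/s{k}.png"),pm(f"pics/t{k}.png"))
E
```

```text
[ 0.608 -0.18  -0.684  1.848 -0.115  1.435 -0.372] [ -0.074 -15.218   3.18  -31.323  -0.152  -0.012  -0.278] [-0.204  0.117  0.048] [-0.03  -0.041 -0.013]
(np.int64(213), np.int64(319), np.int64(80), 5854) (np.int64(81), np.int64(357), np.int64(166), 28829)
(np.int64(213), np.int64(319), np.int64(80), 5856) (np.int64(81), np.int64(357), np.int64(166), 28829)
(np.int64(213), np.int64(313), np.int64(79), 5727) (np.int64(81), np.int64(357), np.int64(155), 23097)
(np.int64(213), np.int64(319), np.int64(80), 5887) (np.int64(81), np.int64(357), np.int64(165), 23877)
```

carry_out(steps=[[0,0,0,0,2,0,0.5],[0,0,0,0,4,0,0.5],[0,0,0,0,6,0,0.5],[0,0,0,0,8,0,0.5],[0,0,0,0,10,0,0.5],[0,0,0,0,12,0,0.5],[0,0,0,0,14,0,0.5],[0,0,0,0,14,0,0.5]])

```text
time: 3.65
position: [0.431, 0.1907, 0.2726]
tool_rot: [-2.546, -1.839, -0.001]
ft_force: [0.6, -0.5, -0.1]
grip_width: 0.501
grip_force: 0.0
```

```bash
python3 - <<'E'
from h import *
np.set_printoptions(precision=3,suppress=True)
s=ctrl.get_state();print(s['joint_positions'],s['joint_torque'],s['ft_force'],s['torque'])
grab("scene","pics/s4.png");grab("top","pics/t4.png");grab("wrist","pics/w4.png")
a=cv2.imread("pics/s4.png");b=cv2.imread("pics/t4.png");w=cv2.imread("pics/w4.png")
c=np.zeros((600,800,3),np.uint8);c[:225]=0
c[:225,:300]=cv2.resize(a,(300,225));c[:225,300:600]=cv2.resize(b,(300,225));c[225:,:500]=cv2.resize(w,(500,375));cv2.imwrite("pics/c4.png",c)
E
```

```text
[ 0.5   -0.084 -0.907  1.77  -0.068  1.424 -0.714] [  0.029 -15.178   1.942 -31.626  -0.014  -0.124  -0.363] [ 0.59  -0.474 -0.108] [-0.003 -0.084 -0.008]
```

View pics/c4.png

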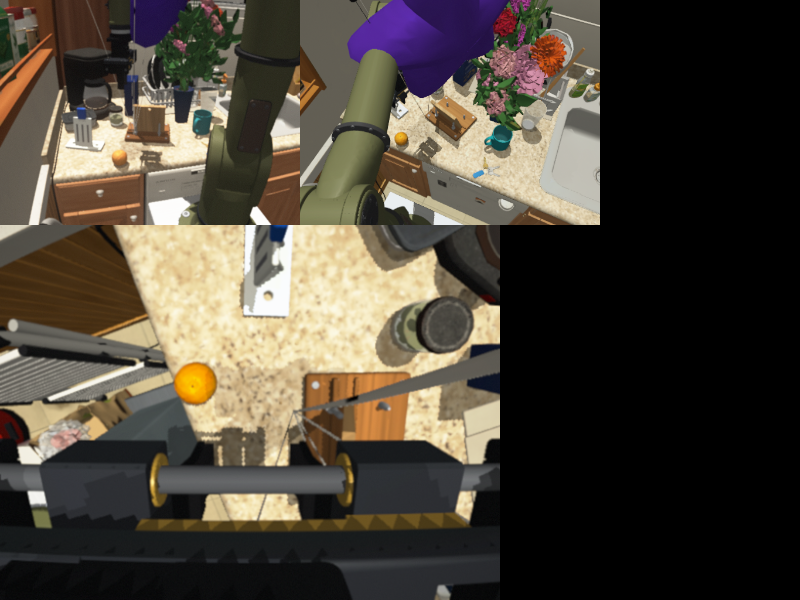

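The wrist view shows the backrest at (268,270) with its right hole at (268,296), plus the mandarin, the jar and the stand. The arm passed the ornament without any contact torque. I'll move in for a view of the backrest.

carry_out(steps=[[0,0,0,0.7,2.5,0,0.5],[0,0,0,1.4,5,0,0.5],[0,0,0,2.1,7.5,0,0.5],[0,0,0,3,9,0,0.5],[0,0,0,3,9,0,0.5],[0,0,0,3,9,0,0.5]])

```text
time: 4.4
position: [0.4611, 0.2781, 0.272]
tool_rot: [2.549, 1.836, -0.003]
ft_force: [-0.8, 0.6, -0.1]
grip_width: 0.499
grip_force: 0.0
```

```bash
python3 - <<'E'
from h import *
np.set_printoptions(precision=3,suppress=True)
s=ctrl.get_state();print(s['joint_positions'],s['ft_force'],s['position'])
grab("wrist","pics/w5.png");w=cv2.imread("pics/w5.png");cv2.imwrite("pics/w5b.png",cv2.resize(w,(800,600),interpolation=2))
E
```

```text
[ 0.346  0.162 -1.032  1.623  0.14   1.438 -1.022] [-0.811  0.558 -0.122] [0.461 0.278 0.272]
```

View pics/w5b.png

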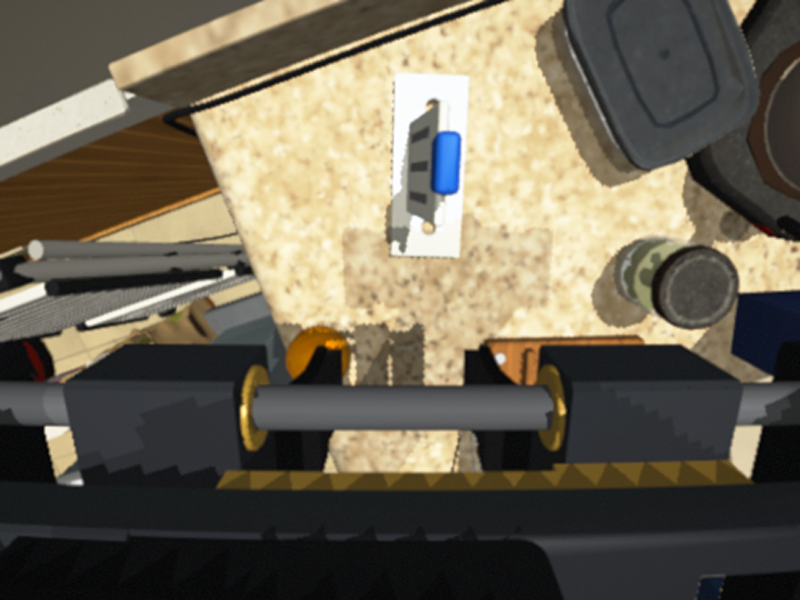

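The wrist view shows the white foot plate with corners (396,73), (468,77), (459,257) and (391,256), the blue tab at (445,163), and holes at (432,105) and (428,228).

```bash
python3 - <<'E'
from h import *
np.set_printoptions(precision=4,suppress=True)
W="pics/w5.png";w=cv2.imread(W);h=cv2.cvtColor(w,cv2.COLOR_BGR2HSV)
P=onz(W,np.array([[396,73],[468,77],[459,257],[391,256]])*.64-.25,.01);print(P,P.mean(0))
print("lens",[np.linalg.norm(P[i]-P[(i+1)%4]) for i in range(4)])
ang=lambda a,b:np.degrees(np.arctan2(*(b-a)[:2][::-1]))
print("yaw",ang(P[3],P[0])-90,ang(P[2],P[1])-90,ang(P[0],P[1]),ang(P[3],P[2]))
print("holes",onz(W,np.array([[432,105],[428,228]])*.64-.25,.01))
m=cv2.inRange(h,(100,130,60),(125,255,255));n,l,st,c=cv2.connectedComponentsWithStats(m[:200]);i=1+np.argmax(st[1:,4]);print(st[i],c[i])
x,y,ww,hh=st[i,:4];r=cv2.minAreaRect(np.argwhere(l==i)[:,::-1].astype(np.float32));print(r)
Q=onz(W,cv2.boxPoints(r),.170);print("tab",Q,Q.mean(0))
from scipy.spatial.transform import Rotation as R
print(R.from_rotvec(ctrl.get_state()["tool_rot"]).as_matrix())
E
```

```text
[[0.5061 0.4242 0.01  ]
 [0.5611 0.4028 0.01  ]
 [0.5107 0.2623 0.01  ]
 [0.4538 0.2821 0.01  ]] [0.5079 0.3429 0.01  ]
lens [np.float64(0.05904991361179342), np.float64(0.14927073980692065), np.float64(0.06024365103624342), np.float64(0.15134772757120118)]
yaw -20.201247605821322 -19.743578929523963 -21.16723117832288 -19.1681045391885
holes [[0.5264 0.3911 0.01  ]
 [0.4924 0.2953 0.01  ]]
[276  84  19  41 659] [284.9605 103.8923]
((284.8586120605469, 103.96946716308594), (17.3137149810791, 40.19255828857422), 2.726310968399048)
tab [[0.4964 0.3303 0.17  ]
 [0.5076 0.3604 0.17  ]
 [0.5208 0.3554 0.17  ]
 [0.51   0.3251 0.17  ]] [0.5087 0.3428 0.17  ]
[[ 0.3176  0.9482 -0.0006]
 [ 0.9482 -0.3176 -0.0015]
 [-0.0016 -0.0001 -1.    ]]
```

carry_out(steps=[[0,0,-0.5,1.6,2.1,0,0.5],[0,0,-1,3.2,4.3,0,0.5],[0,0,-1.5,4.8,6.4,0,0.5],[0,0,-1.5,4.8,6.4,0,0.5],[0,0,-1.5,4.8,6.4,-3,0.5],[0,0,-1.5,4.8,6.4,-6,0.5],[0,0,-1.5,4.8,6.4,-9,0.5],[0,0,-1.5,4.8,6.4,-11.5,0.5],[0,0,-1.5,4.8,6.4,-13.5,0.5],[0,0,-1.5,4.8,6.4,-13.5,0.5]], squeeze=25)

```text
time: 5.45
position: [0.5077, 0.3399, 0.135]
tool_rot: [2.572, 1.801, -0.009]
ft_force: [0.3, -0.8, -0.4]
grip_width: 0.497
grip_force: 0.0
```

carry_out(steps=[[0,0,0,0,0,0,0.35],[0,0,0,0,0,0,0.25],[0,0,0,0,0,0,0.1],[0,0,0,0,0,0,0],[0,0,0,0,0,0,0],[0,0,0,0,0,0,0]])

```text
time: 6.05
position: [0.5088, 0.3441, 0.1382]
tool_rot: [2.572, 1.804, 0.001]
ft_force: [-1.7, -1.2, 3.7]
grip_width: 0.158
grip_force: 25.0
```

carry_out(steps=[[0,0,0,0,0,1,0],[0,0,0,0,0,3,0],[0,0,0,0,0,6,0],[0,0,0,0,0,9,0],[0,0,0,0,0,12,0],[0,0,0,0,0,12,0]])

```text
time: 6.65
position: [0.5102, 0.3456, 0.2621]
tool_rot: [2.572, 1.804, 0.011]
ft_force: [0.9, 0.8, -2.4]
grip_width: 0.159
grip_force: 25.0
```

```bash
python3 - <<'E'
from h import *
print(ctrl.get_state()['joint_positions'])
grab("wrist","pics/w6.png")
t=cv2.imread("pics/t0.png");w=cv2.imread("pics/w2.png");v=cv2.imread("pics/w6.png")
c=np.zeros((600,800,3),np.uint8)
c[:360,:400]=cv2.resize(t[160:250,210:310],(400,360),interpolation=2)   # x4
c[:360,400:]=cv2.resize(w[0:135,245:395],(400,360),interpolation=2)    # x2.667
c[360:,:320]=cv2.resize(v,(320,240));cv2.imwrite("pics/c6.png",c)
E
```

```text
[ 0.1339157   0.3809449  -1.0043035   1.46114339  0.32262987  1.46689722
 -1.21571961]
```

View pics/c6.png

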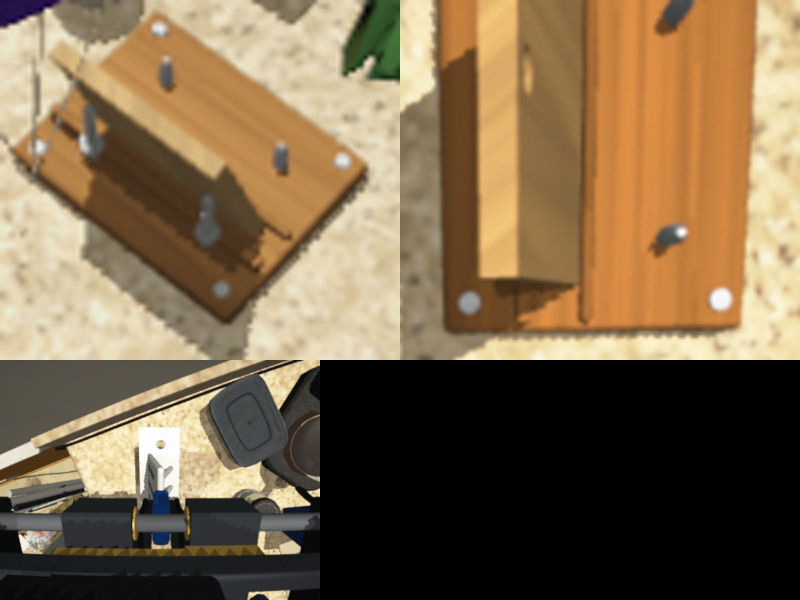

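The picture shows, in the top crop, pin tips at (165,58) and (281,145), pin bases at (168,88) and (282,172), and four screws. The wrist crop shows the right pin tip at (682,231) and screws at (468,303) and (721,300). The backrest hangs straight in the gripper.

```bash
python3 - <<'E'
from h import *
np.set_printoptions(precision=4,suppress=True)
T,W="pics/t0.png","pics/w2.png"
ct=lambda p:np.array(p,float)/4+[210,160]-.4
cw=lambda p:(np.array(p,float)-[400,0])/2.6667+[245,0]-.3
sc=onz(T,ct([[40,147],[159,29],[343,160],[221,289]]),.018);co=onz(T,ct([[15,150],[160,10],[368,165],[228,320]]),.018)
print("screws",sc,sc.mean(0));print("corn",co.mean(0))
ang=lambda a,b:np.degrees(np.arctan2(*(b-a)[:2][::-1]))
print("yaw",ang(sc[3],sc[0])-90,ang(sc[2],sc[1])-90,ang(sc[0],sc[1]),ang(sc[3],sc[2]), "corn",ang(co[3],co[0])-90,ang(co[2],co[1])-90)
pt=onz(T,ct([[166,58],[281,145]]),.044);pb=onz(T,ct([[168,88],[282,174]]),.018)
print("pins tip",pt,pt.mean(0),"base",pb,pb.mean(0),"yaw",ang(pt[1],pt[0])-90,ang(pb[1],pb[0])-90)
sw=onz(W,cw([[468,303],[721,300]]),.018);print("W screws",sw,ang(sw[0],sw[1]))
print("W pinR tip",onz(W,cw([[683,231]]),.044),"base",onz(W,cw([[660,247],[665,25]]),.018))
cc=onz(W,cw([[445,329],[740,328]]),.018);print("W corners",cc,ang(cc[0],cc[1]),np.linalg.norm(cc[0]-cc[1]))
E
```

```text
screws [[ 0.5182  0.1631  0.018 ]
 [ 0.6355  0.128   0.018 ]
 [ 0.5894 -0.026   0.018 ]
 [ 0.4699  0.0117  0.018 ]] [0.5532 0.0692 0.018 ]
corn [0.5509 0.0669 0.018 ]
yaw -17.69127402493028 -16.66825013979971 -16.648271796015486 -17.500530057486607 corn -17.98335549995153 -18.123343937954772
pins tip [[0.6009 0.1074 0.044 ]
 [0.5695 0.0117 0.044 ]] [0.5852 0.0596 0.044 ] base [[0.5943 0.1032 0.018 ]
 [0.5634 0.0073 0.018 ]] [0.5789 0.0552 0.018 ] yaw -18.184021651503045 -17.867537883463783
W screws [[ 0.4705  0.0094  0.018 ]
 [ 0.59   -0.0277  0.018 ]] -17.214639860027916
W pinR tip [[0.5723 0.01   0.044 ]] base [[0.5675 0.0059 0.018 ]
 [0.5961 0.1017 0.018 ]]
W corners [[ 0.4558  0.001   0.018 ]
 [ 0.596  -0.0438  0.018 ]] -17.73446344326076 0.14710990602683932
```

```bash
python3 - <<'E'
from h import *
np.set_printoptions(precision=4,suppress=True)
W="pics/w6.png";w=cv2.imread(W);g=cv2.cvtColor(w,cv2.COLOR_BGR2HSV)
m=cv2.inRange(g,(0,0,120),(180,60,255));m[:,:200]=0;m[:,320:]=0
n,l,st,c=cv2.connectedComponentsWithStats(m[:230]);
i=l[118,250];print(st[i])
cs,_=cv2.findContours((l==i).astype(np.uint8),cv2.RETR_CCOMP,cv2.CHAIN_APPROX_NONE)
for q in cs:
    if len(q)>15:print(cv2.boundingRect(q),cv2.minAreaRect(q),len(q))
s=ctrl.get_state();print(s['position'],R.from_rotvec(s['tool_rot']).as_matrix())
cv2.imwrite("pics/w6c.png",cv2.resize(w[90:230,190:330],(560,560),interpolation=2))
E
```

```text
[ 211   73   90  157 7177]
(211, 73, 90, 157) ((259.6233215332031, 150.30377197265625), (147.93710327148438, 90.04580688476562), 82.94214630126953) 806
(225, 209, 8, 14) ((227.50003051757812, 215.5), (4.981990337371826, 12.61397647857666), 32.00538635253906) 27
(231, 195, 4, 13) ((232.5, 201.0), (12.0, 3.0), 90.0) 25
(250, 128, 14, 15) ((256.5000305175781, 135.0), (13.435027122497559, 13.435027122497559), 45.0) 39
(288, 113, 4, 11) ((289.5, 118.0), (10.0, 3.0), 90.0) 20
[0.5094 0.3447 0.2595] [[ 0.3402  0.9403  0.0031]
 [ 0.9404 -0.3402  0.0019]
 [ 0.0028  0.0022 -1.    ]]
```

```bash
python3 - <<'E'
from h import *
np.set_printoptions(precision=4,suppress=True)
W="pics/w6.png";p=np.array([.5094,.3447,.2605])
for z in(.122,.132):
    q=onz(W,[[256.5,135]],z)[0];print(z,q,q-p)
# expected: hole = tab + 50mm along backrest y, yaw -19.9
a=np.radians(-19.9);print(p[:2]+.05*np.array([-np.sin(a),np.cos(a)]))
E
```

```text
0.122 [0.5288 0.3918 0.122 ] [ 0.0194  0.0471 -0.1385]
0.132 [0.529  0.3924 0.132 ] [ 0.0196  0.0477 -0.1285]
[0.5264 0.3917]
```

carry_out(steps=[[0,0,0,0,0,4,0],[0,0,0,0,0,7,0],[0,0,0.3,0.8,-3,7,0],[0,0,0.6,1.6,-6,7,0],[0,0,0.9,2.5,-9.5,7,0],[0,0,1.2,3.4,-13,7,0],[0,0,1.5,4.4,-16.5,7,0],[0,0,1.8,5.3,-20,7,0],[0,0,2.1,6.2,-23.5,7,0],[0,0,2.4,7,-26.5,7,0],[0,0,2.4,7.6,-28.7,7,0],[0,0,2.4,7.6,-28.7,7,0]])

```text
time: 7.9
position: [0.5853, 0.0507, 0.3249]
tool_rot: [-2.541, -1.848, 0.007]
ft_force: [-0.2, -0.6, -3.4]
grip_width: 0.161
grip_force: 25.0
```

carry_out(steps=[[0,0,0,0,0,-3,0],[0,0,0,0,0,-6,0],[0,0,0,0,0,-9,0],[0,0,0,0,0,-11,0],[0,0,0,0,0,-12,0],[0,0,0,0,0,-12,0],[0,0,0,0,0,-12,0]])

```text
time: 8.6
position: [0.585, 0.0574, 0.2081]
tool_rot: [2.533, 1.858, 0.001]
ft_force: [0.2, -0.0, -2.3]
grip_width: 0.158
grip_force: 25.0
```

```bash
python3 - <<'E'
from h import *
np.set_printoptions(precision=4,suppress=True)
s=ctrl.get_state();print(s['joint_positions'],s['ft_force'],s['position'],R.from_rotvec(s['tool_rot']).as_matrix())
grab("wrist","pics/w7.png");grab("top","pics/t7.png");grab("scene","pics/s7.png")
w=cv2.imread("pics/w7.png");t=cv2.imread("pics/t7.png");s=cv2.imread("pics/s7.png")
c=np.zeros((600,800,3),np.uint8)
c[:400,:400]=cv2.resize(w[70:230,180:340],(400,400),interpolation=2)
c[:400,400:]=cv2.resize(t[130:250,200:320],(400,400),interpolation=2)
c[400:,:266]=cv2.resize(w,(266,200));c[400:,266:532]=cv2.resize(t,(266,200));c[400:,532:798]=cv2.resize(s[120:260,170:356],(266,200))
cv2.imwrite("pics/c7.png",c)
E
```

```text
[ 0.6189  0.3168 -0.9206  1.6075  0.2571  1.3449 -0.6404] [ 0.1617 -0.0279 -2.2922] [0.585  0.0574 0.2081] [[ 0.3001  0.9539  0.0006]
 [ 0.9539 -0.3001  0.0004]
 [ 0.0005  0.0005 -1.    ]]
```

View pics/c7.png

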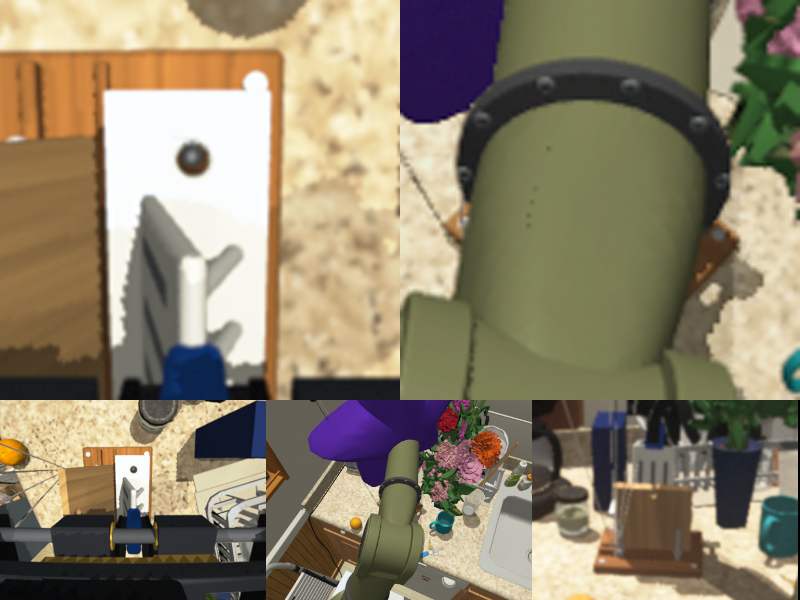

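The wrist crop shows the left hole at about (193,157), with the grey pin visible through it. The foot plate is parallel to the stand edge and the panel is on the board's side. I'll measure the pin-to-hole offset.

```bash
python3 - <<'E'
from h import *
np.set_printoptions(precision=4,suppress=True)
W="pics/w7.png";w=cv2.imread(W)
p=w[122:145,248:268].astype(int)
print("sat");print(p.max(2)-p.min(2))
print("val");print(p.max(2))
for uv,z in(([257.2,132.8],.080),([257.2,132.8],.070),([257,130],.044),([257,130],.034)):print(uv,z,onz(W,[uv],z)[0])
d=np.load("pics/w7.npz");print(d["C"])
E
```

```text
sat
[[ 2  2  2  2  2  2  2  2  2  2  2  2  2  2  2  2  2  2  2  2]
 [ 2  2  2  2  2  2  2  2  3  2  2  2  2  2  2  2  2  2  2  2]
 [ 2  3  3  3  3  3  3  3  3  3  3  3  3  2  2  2  2  2  2  2]
 [ 3  3  3  3  3  3  2  2  1  1  1  3  4  3  3  2  2  2  2  2]
 [ 3  3  3  3  4  4  3  8  9  9  8  6  4  5  4  3  2  2  2  2]
 [ 2  2  3  3  2  6  8  9  8  9 11 13 10  4  3  4  3  2  2  2]
 [ 2  3  3  4 15 13  7  4  3  3  5 16 24 17  8  3  3  3  2  2]
 [ 3  2  4 20 22 11  0  1  0  2  1  6 19 25 19  6  4  3  2  2]
 [ 2  2  8 24 22  6  1  0  0  1  2  1  9 26 25 11  3  3  3  2]
 [ 2  5 21 25 19  2  1  2  1  1  3  1  5 28 38 22  5  3  3  2]
 [ 2  8 26 30 18  2  1  2  2  2  1  1  6 33 51 29 12  2  3  2]
 [ 2  9 28 36 25  4  2  2  2  2  1  1  8 40 55 31 15  2  3  2]
 [ 2  9 27 37 34 10  1  1  1  2  1  2 18 53 56 31 16  2  3  3]
 [ 1  9 26 31 42 27 12  5  2  2  7 16 37 62 55 29 15  1  3  3]
 [ 2  6 23 24 39 42 32 23 18 18 25 41 58 63 43 24  7  2  3  2]
 [ 2  3 11 22 27 42 46 46 42 43 48 60 63 45 28 20  4  3  3  2]
 [ 2  1  6 16 22 27 38 45 49 49 47 47 39 24 20  9  2  2  2  2]
 [ 2  2  2  7 17 22 22 28
[... 1920 characters left out ...]
7 161 161 170 183 211 234 248 252 253 253
  253 253]
 [253 253 253 253 252 251 246 239 233 233 235 239 246 250 252 253 253 253
  253 253]
 [253 253 253 253 253 252 252 252 251 251 250 251 251 252 253 253 253 253
  253 253]
 [253 253 253 253 253 253 253 253 253 252 252 253 253 253 253 253 253 253
  253 253]
 [253 253 253 253 253 253 253 253 253 253 253 253 253 253 253 253 253 253
  253 253]]
[257.2, 132.8] 0.08 [0.6025 0.1061 0.08  ]
[257.2, 132.8] 0.07 [0.6023 0.1056 0.07  ]
[257, 130] 0.044 [0.6025 0.107  0.044 ]
[257, 130] 0.034 [0.6023 0.1065 0.034 ]
[[ 0.9546 -0.2886 -0.0741  0.6074]
 [-0.298  -0.924  -0.2396  0.1222]
 [ 0.0007  0.2508 -0.968   0.3702]
 [ 0.      0.      0.      1.    ]]
```

```bash
python3 - <<'E'
from h import *
np.set_printoptions(precision=4,suppress=True)
W="pics/w7.png"
h=onz(W,[[256.6,133.3]],.080)[0];p=onz(W,[[256.1,132.1]],.044)[0];print(h,p,p-h)
E
```

```text
[0.6018 0.1059 0.08  ] [0.601  0.1052 0.044 ] [-0.0008 -0.0007 -0.036 ]
```

carry_out(steps=[[0,0,0,-0.1,-0.1,-0.7,0],[0,0,0,-0.1,-0.1,-1.4,0],[0,0,0,-0.1,-0.1,-2,0],[0,0,0,-0.1,-0.1,-2.5,0],[0,0,0,-0.1,-0.1,-2.9,0],[0,0,0,-0.1,-0.1,-3.2,0],[0,0,0,-0.1,-0.1,-3.2,0]])

```text
time: 9.45
position: [0.5836, 0.0558, 0.1751]
tool_rot: [-2.533, -1.858, 0.001]
ft_force: [-0.1, -0.3, -2.5]
grip_width: 0.158
grip_force: 25.0
```

carry_out(steps=[[0,0,0,0,0,-0.3,0],[0,0,0,0,0,-0.6,0],[0,0,0,0,0,-0.9,0],[0,0,0,0,0,-1.2,0],[0,0,0,0,0,-1.4,0],[0,0,0,0,0,-1.4,0]])

```text
time: 10.05
position: [0.5838, 0.0559, 0.1613]
tool_rot: [-2.533, -1.858, 0.0]
ft_force: [0.3, -0.5, -2.6]
grip_width: 0.161
grip_force: 25.0
```

carry_out(steps=[[0,0,0,0,0,-0.2,0],[0,0,0,0,0,-0.4,0],[0,0,0,0,0,-0.5,0],[0,0,0,0,0,-0.5,0]])

```text
time: 10.45
position: [0.584, 0.0561, 0.157]
tool_rot: [2.533, 1.858, 0.001]
ft_force: [0.1, 1.3, 0.4]
grip_width: 0.159
grip_force: 25.0
```

carry_out(steps=[[0,0,0,0,0,-0.1,0],[0,0,0,0,0,-0.1,0],[0,0,0,0,0,-0.1,0]])

```text
time: 10.75
position: [0.5843, 0.0567, 0.1566]
tool_rot: [2.533, 1.858, 0.003]
ft_force: [-0.1, 2.5, 6.4]
grip_width: 0.161
grip_force: 25.0
```

carry_out(steps=[[0,0,0,0,0,0,0.2],[0,0,0,0,0,0,0.3],[0,0,0,0,0,0,0.4],[0,0,0,0,0,0,0.45],[0,0,0,0,0,0,0.45],[0,0,0,0,0,1,0.45],[0,0,0,0,0,3,0.45],[0,0,0,0,0,6,0.45],[0,0,0,0,0,10,0.45],[0,0,0,0,0,13,0.45],[0,0,0,0,0,13,0.45]])

```text
time: 11.85
position: [0.5861, 0.0569, 0.2912]
tool_rot: [2.529, 1.855, 0.011]
ft_force: [0.7, 0.5, 0.3]
grip_width: 0.451
grip_force: 0.0
```

```bash
python3 - <<'E'
from h import *
np.set_printoptions(precision=4,suppress=True)
s=ctrl.get_state();print(s['position'],s['ft_force'])
grab("wrist","pics/w8.png");grab("scene","pics/s8.png")
w=cv2.imread("pics/w8.png");s=cv2.imread("pics/s8.png")
c=np.zeros((600,800,3),np.uint8)
c[:600,:400]=cv2.resize(w[60:260,180:313],(400,600),interpolation=2)
c[:400,400:]=cv2.resize(s[150:260,210:320],(400,400),interpolation=2)
cv2.imwrite("pics/c8.png",c)
E
```

```text
[0.5861 0.0569 0.2912] [0.6803 0.4903 0.3191]
```

View pics/c8.png

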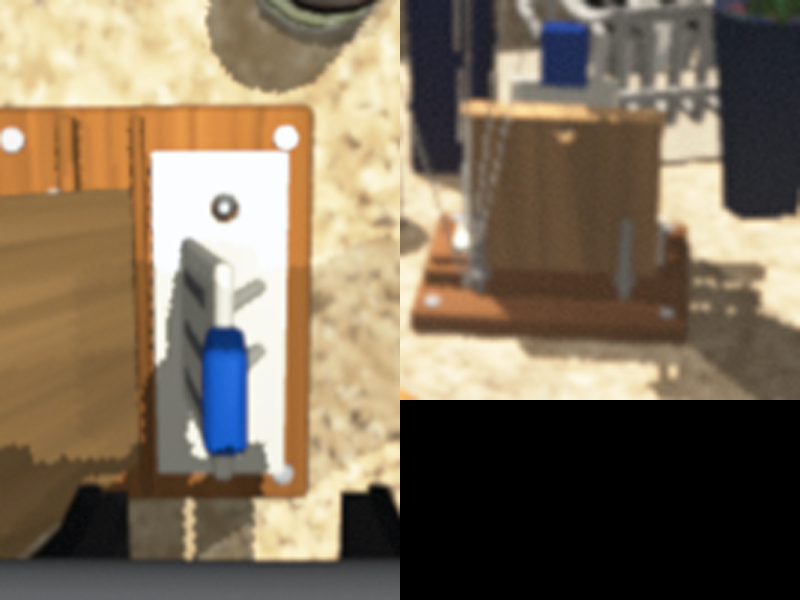

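The backrest is seated: the left pin stands in its hole at crop (224,207), and the foot plate lies flat and parallel to the stand. The board still leans forward. Next I'll turn the tool 90° and go in front of the board with the fingers shut.

carry_out(steps=[[0,0,8,-1.3,0.4,0,0],[0,0,16,-2.6,0.8,0,0],[0,0,24,-3.9,1.2,0,0],[0,0,32,-5.2,1.6,0,0],[0,0,40,-6.5,2,0,0],[0,0,48,-7.8,2.4,0,0],[0,0,56,-9.1,2.8,0,0],[0,0,64,-10.4,3.2,0,0],[0,0,72,-11.7,3.6,0,0],[0,0,80,-13,4,0,0],[0,0,88,-13.8,4.3,0,0],[0,0,90,-13.8,4.3,0,0]])

```text
time: 13.15
position: [0.4442, 0.0989, 0.2844]
tool_rot: [-0.472, -3.104, 0.003]
ft_force: [0.4, -0.4, 0.1]
grip_width: 0.006
grip_force: 0.0
```

```bash
cat > st.py <<'E'
from h import *
np.set_printoptions(precision=4,suppress=True)
s=ctrl.get_state();p=s['position'];d=(p-[.5843,.0565,0])*1000
print("t",s['time'],"stand x,y,z mm",34+d[0]*.9537-d[1]*.3007,d[0]*.3007+d[1]*.9537,d[2])
f=s['ft_force'];print("F along stand x",f[0]*.9537-f[1]*.3007,f);print(R.from_rotvec(s['tool_rot']).as_matrix(),s['joint_positions'])
E
python3 st.py
```

```text
t 13.15 stand x,y,z mm -112.37775268104744 -1.728411848355563 284.42910569231697
F along stand x 0.5111711842945151 [ 0.4154 -0.3823  0.0941]
[[-0.9549  0.2971 -0.002 ]
 [ 0.2971  0.9549 -0.0015]
 [ 0.0014 -0.002  -1.    ]] [ 0.8561 -0.1661 -1.0006  1.7779 -0.1393  1.4572  1.1471]
```

carry_out(steps=[[0,0,0,0,0,-3,0],[0,0,0,0,0,-6,0],[0,0,0,0,0,-9,0],[0,0,0,0,0,-12,0],[0,0,0,0,0,-14,0],[0,0,0,0,0,-15.5,0],[0,0,0,0,0,-15.5,0]])

```text
time: 13.85
position: [0.443, 0.0983, 0.1277]
tool_rot: [-0.476, -3.099, 0.0]
ft_force: [0.2, 0.6, 0.6]
grip_width: 0.005
grip_force: 0.0
```

carry_out(steps=[[0,0,0,0.5,-0.1,0,0],[0,0,0,1,-0.3,0,0],[0,0,0,1.4,-0.4,0,0],[0,0,0,1.9,-0.6,0,0],[0,0,0,2.4,-0.8,0,0],[0,0,0,2.9,-0.9,0,0],[0,0,0,2.9,-0.9,0,0]])

```text
time: 14.55
position: [0.4756, 0.0897, 0.1307]
tool_rot: [0.479, 3.105, 0.002]
ft_force: [0.2, 0.4, 0.1]
grip_width: 0.005
grip_force: 0.0
```

```bash
python3 st.py
```

```text
t 14.55 stand x,y,z mm -79.66288339791099 -1.0752745782026913 130.66196801042827
F along stand x 0.05727826447227874 [0.1866 0.4014 0.1019]
[[-0.9536  0.3011  0.0003]
 [ 0.3011  0.9536  0.001 ]
 [ 0.      0.001  -1.    ]] [ 0.8028  0.1333 -1.0914  1.9393  0.129   1.1431  0.9263]
```

carry_out(steps=[[0,0,0,0.4,-0.1,0,0],[0,0,0,0.8,-0.2,0,0],[0,0,0,1.2,-0.4,0,0],[0,0,0,1.5,-0.5,0,0],[0,0,0,1.9,-0.6,0,0],[0,0,0,2.3,-0.7,0,0],[0,0,0,2.7,-0.8,0,0],[0,0,0,3.1,-1,0,0],[0,0,0,3.4,-1.1,0,0],[0,0,0,3.6,-1.1,0,0]])

```text
time: 15.55
position: [0.5112, 0.0785, 0.1305]
tool_rot: [-0.479, -3.105, -0.0]
ft_force: [-0.7, -0.3, 0.0]
grip_width: 0.005
grip_force: 0.0
```

```bash
python3 st.py
```

```text
t 15.55 stand x,y,z mm -42.36047127241153 -1.0030219336610458 130.53409507712664
F along stand x -0.6026301154910498 [-0.7192 -0.277   0.0413]
[[-0.9536  0.3011  0.    ]
 [ 0.3011  0.9536  0.0002]
 [ 0.      0.0002 -1.    ]] [ 0.7504  0.2399 -1.0544  1.8658  0.2266  1.165   0.8827]
```

carry_out(steps=[[0,0,0,0.3,-0.1,0,0],[0,0,0,0.5,-0.2,0,0],[0,0,0,0.8,-0.2,0,0],[0,0,0,1,-0.3,0,0],[0,0,0,1.3,-0.4,0,0],[0,0,0,1.5,-0.5,0,0],[0,0,0,1.8,-0.6,0,0],[0,0,0,2,-0.6,0,0]])

```text
time: 16.35
position: [0.5312, 0.0725, 0.1306]
tool_rot: [0.478, 3.105, 0.0]
ft_force: [-0.2, -0.1, 0.2]
grip_width: 0.012
grip_force: 0.0
```

```bash
python3 st.py; python3 - <<'E'
from h import *
grab("scene","pics/s9.png");grab("wrist","pics/w9.png")
E
```

```text
t 16.35 stand x,y,z mm -21.473561282401324 -0.7342890497941852 130.57428203714198
F along stand x -0.19906008225198257 [-0.2418 -0.1048  0.2471]
[[-0.9536  0.3011  0.0002]
 [ 0.3011  0.9536 -0.    ]
 [-0.0002  0.     -1.    ]] [ 0.7215  0.2911 -1.0318  1.8228  0.2698  1.1792  0.8688]
```

carry_out(steps=[[0,0,0,0.3,-0.1,0,0],[0,0,0,0.5,-0.2,0,0],[0,0,0,0.8,-0.2,0,0],[0,0,0,1,-0.3,0,0],[0,0,0,1.2,-0.4,0,0],[0,0,0,1.2,-0.4,0,0]])

```text
time: 17.05
position: [0.5431, 0.0686, 0.1306]
tool_rot: [0.478, 3.105, 0.0]
ft_force: [0.2, -1.3, -0.1]
grip_width: 0.003
grip_force: 0.0
```

```bash
python3 st.py; python3 - <<'E'
from h import *
np.set_printoptions(precision=4,suppress=True)
grab("scene","pics/s10.png")
# wood mask of the board in scene (light wood), above the base: top edge row/corners through time
for f in("s8","s9","s10"):
    a=cv2.imread(f"pics/{f}.png");h=cv2.cvtColor(a,cv2.COLOR_BGR2HSV)
    m=cv2.inRange(h,(8,80,40),(26,255,255));m[:,:215]=0;m[:,300:]=0;m[:165]=0;m[260:]=0
    n,l,st,c=cv2.connectedComponentsWithStats(m);print(f,[list(map(int,st[i])) for i in range(1,n) if st[i,4]>150])
def Pt(x,y,z):
    return [.5843+(x-34)/1e3*.9537+y/1e3*.3007,.0565-(x-34)/1e3*.3007+y/1e3*.9537,z/1e3]
for th in(-17,12,15,20):
    r=np.radians(th);X=[Pt((-14 if th>0 else -26)+150*np.sin(r),y,18+150*np.cos(r)) for y in(65,-65)];print(th,proj("pics/s10.png",np.array(X)))
E
```

```text
t 17.05 stand x,y,z mm -8.895037084371387 -0.844890965174967 130.56654070472626
F along stand x 0.5409363672500953 [ 0.1627 -1.2831 -0.0709]
[[-0.9536  0.301   0.0001]
 [ 0.301   0.9536  0.0002]
 [-0.0001  0.0003 -1.    ]] [ 0.7056  0.3197 -1.0183  1.7965  0.2924  1.1881  0.8641]
s8 [[215, 177, 85, 72, 3880]]
s9 [[215, 167, 82, 84, 4224]]
s10 [[215, 165, 85, 84, 4291]]
-17 [[223.5663 180.8921]
 [279.7362 183.433 ]]
12 [[228.5179 165.714 ]
 [280.5101 167.9607]]
15 [[228.926  165.2734]
 [280.5367 167.501 ]]
20 [[229.5837 164.9095]
 [280.5638 167.1081]]
```

carry_out(steps=[[0,0,0,-1,0.3,0,0],[0,0,0,-3,0.9,0,0],[0,0,0,-6,1.9,0,0],[0,0,0,-9,2.8,0,0],[0,0,0,-9.5,3,3,0],[0,0,0,-9.5,3,7,0],[0,0,0,-9.5,3,11,0],[0,0,0,-9.5,3,15,0],[0,0,0,-9.5,3,15,0]])

```text
time: 18.0
position: [0.4499, 0.0999, 0.2851]
tool_rot: [0.476, 3.096, -0.001]
ft_force: [0.4, 0.8, -0.3]
grip_width: 0.004
grip_force: 0.0
```

```bash
python3 st.py|head -2; python3 - <<'E'
from h import *
np.set_printoptions(precision=3,suppress=True)
grab("scene","pics/s11.png");grab("wrist","pics/w11.png");grab("top","pics/t11.png")
a=cv2.imread("pics/s11.png").astype(int);b=cv2.imread("pics/s10.png").astype(int)
# column scan through the board near y=+20 stand: rows of colour
for col in(245,262,270):print(col,[tuple(map(int,a[r,col,::-1])) for r in range(156,186,2)])
def Pt(x,y,z):
    return [.5843+(x-34)/1e3*.9537+y/1e3*.3007,.0565-(x-34)/1e3*.3007+y/1e3*.9537,z/1e3]
for n,q in(("tab top",(34,0,188)),("tab low",(27,0,142)),("panel top corner",(32,38,148)),("mid front edge upright15",(-20+39,0,163)),("rear edge15",(-8+39,0,163))):print(n,proj("pics/s11.png",np.array([Pt(*q)])),proj("pics/t11.png",np.array([Pt(*q)])))
E
```

```text
t 18.0 stand x,y,z mm -107.18521364424832 0.9554444584283814 285.0694977976422
F along stand x 0.09598977595319413 [ 0.3569  0.8126 -0.3133]
245 [(141, 134, 126), (114, 108, 97), (97, 88, 76), (108, 95, 77), (205, 187, 158), (233, 207, 167), (142, 111, 77), (130, 101, 69), (128, 97, 66), (128, 99, 68), (129, 99, 66), (133, 101, 70), (129, 99, 68), (130, 102, 69), (128, 99, 68)]
262 [(143, 139, 141), (114, 115, 132), (87, 85, 90), (90, 87, 92), (97, 95, 96), (143, 123, 106), (143, 113, 79), (118, 90, 63), (118, 88, 61), (115, 89, 61), (119, 91, 65), (118, 91, 62), (117, 89, 61), (117, 91, 62), (117, 91, 62)]
270 [(104, 100, 93), (101, 99, 90), (106, 103, 97), (103, 100, 93), (104, 100, 93), (110, 102, 92), (136, 108, 79), (122, 95, 66), (122, 94, 65), (126, 97, 68), (121, 92, 63), (124, 96, 68), (124, 94, 66), (121, 90, 62), (122, 94, 66)]
tab top [[255.076 155.702]] [[267.503 154.765]]
tab low [[254.574 173.703]] [[265.236 167.057]]
panel top corner [[239.879 170.12 ]] [[254.936 156.04 ]]
mid front edge upright15 [[254.465 167.188]] [[263.271 164.449]]
rear edge15 [[254.825 165.42 ]] [[266.467 161.33 ]]
```

carry_out(steps=[[0,0,0,-0.5,-4,0,0],[0,0,0,-1,-8,0,0],[0,0,0,-1,-12,0,0],[0,0,0,-1.5,-16,0,0],[0,0,0,-2,-20,0,0],[0,0,0,-3,-24,0,0],[0,0,0,-4,-28,0,0],[0,0,0,-5,-32,0,0],[0,0,0,-6,-36,0,0],[0,0,0,-6,-36,0,0]])

```text
time: 19.15
position: [0.3841, -0.2662, 0.2776]
tool_rot: [-0.491, -3.099, -0.003]
ft_force: [-1.4, 0.6, -0.7]
grip_width: 0.004
grip_force: 0.0
```

```bash
python3 st.py|head -1; python3 - <<'E'
from h import *
np.set_printoptions(precision=3,suppress=True)
grab("scene","pics/s12.png");grab("top","pics/t12.png")
def Pt(x,y,z):
    return [.5843+(x-34)/1e3*.9537+y/1e3*.3007,.0565-(x-34)/1e3*.3007+y/1e3*.9537,z/1e3]
t=cv2.imread("pics/t12.png")
for th in(0,15):
    r=np.radians(th);print(th,proj("pics/t12.png",np.array([Pt(-20+150*np.sin(r),y,18+150*np.cos(r)) for y in(65,0,-65)]+[Pt(34,0,188)])))
# sample along board lines y=-30,-45 on plane: colours vs stand x at z=163
for y in(-30,-50):
    xs=np.arange(-60,60,5);uv=proj("pics/t12.png",np.array([Pt(x,y,163) for x in xs]))
    print(y,[(int(x),*map(int,t[int(round(v)),int(round(u)),::-1])) for x,(u,v) in zip(xs,uv)])
E
```

```text
t 19.15 stand x,y,z mm -59.92615660847612 -367.92679320856837 277.63988173814636
0 [[232.536 158.764]
 [252.712 173.637]
 [273.612 189.042]
 [267.503 154.765]]
15 [[243.184 150.035]
 [263.223 164.52 ]
 [283.973 179.513]
 [267.503 154.765]]
-30 [(-60, 109, 86, 57), (-55, 110, 89, 58), (-50, 113, 91, 59), (-45, 116, 94, 61), (-40, 115, 93, 61), (-35, 116, 94, 61), (-30, 115, 93, 59), (-25, 110, 88, 58), (-20, 107, 86, 57), (-15, 104, 83, 55), (-10, 104, 83, 55), (-5, 106, 85, 57), (0, 103, 83, 54), (5, 100, 80, 52), (10, 106, 84, 56), (15, 158, 130, 86), (20, 211, 179, 124), (25, 212, 179, 125), (30, 224, 209, 175), (35, 227, 212, 179), (40, 230, 215, 181), (45, 133, 120, 95), (50, 131, 117, 90), (55, 134, 121, 95)]
-50 [(-60, 114, 92, 60), (-55, 111, 90, 58), (-50, 105, 85, 57), (-45, 101, 82, 54), (-40, 101, 82, 54), (-35, 100, 82, 53), (-30, 103, 82, 54), (-25, 104, 83, 56), (-20, 106, 85, 57), (-15, 108, 86, 57), (-10, 108, 86, 57), (-5, 109, 86, 58), (0, 107, 85, 57), (5, 106, 85, 56), (10, 104, 84, 55), (15, 124, 99, 66), (20, 209, 177, 123), (25, 218, 188, 135), (30, 193, 172, 135), (35, 197, 177, 141), (40, 225, 210, 175), (45, 229, 214, 181), (50, 218, 201, 167), (55, 215, 195, 156)]
```

```bash
python3 - <<'E'
from h import *
t=cv2.cvtColor(cv2.imread("pics/t12.png"),cv2.COLOR_BGR2HSV);s=cv2.cvtColor(cv2.imread("pics/s12.png"),cv2.COLOR_BGR2HSV)
for h,y,x in((t,155,267),(s,160,255)):
    m=cv2.inRange(h,(100,120,50),(118,255,255))[y-25:y+25,x-25:x+25];v,u=np.nonzero(m);print(len(u),u.mean()+x-25,v.mean()+y-25,v.min()+y-25)
print(ctrl.close_job())
E
```

```text
113 267.4070796460177 157.91150442477877 151
118 251.65254237288138 156.64406779661016 135
the job is handed in; nothing more can be done
None
```

I lowered the backrest over both pins until its foot plate sat flush, then pushed the board back so it leans about 14° against it. The job was handed in at about 19 s of the 58 s allowed, and nothing else was touched.

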